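# Sweep the dominoes off the games case into their box

### The arm

A 7-joint arm with a two-finger parallel gripper is mounted at the origin on the work surface. World frame = base frame: x ahead of the robot, y to its left, z up, the work surface at z = 0. Lengths are in m, angles in rad, forces in N, time in s.
With the tool pointing down it reaches from about 0.425 to 0.875 m from the base axis. Payload 4.7 kg.
Tool frame: the origin (TCP) lies where the fingers leave the gripper's body, on its centre line; the fingertips stand 70 mm ahead of it and the grasp point (between the pads) lies 51 mm ahead of it; z points along the fingers, y is the line along which they close (so a half turn about z gives the same grasp; the last joint's range is limited). The gripper opens to 87 mm and grips with 3 to 60 N. Pads are 19 mm wide; open, the fingers measure 117 mm over their backs; the gripper's body (75 mm by 190 mm) begins 51 mm behind the grasp point.
Start: joints at [1.168, 0.321, -0.07, 1.45, 0.023, 1.371, -0.057], TCP at [0.263, -0.594, 0.292] pointing down, gripper open.
Joint ranges: [-2.86, 2.86], [-0.3, 2.09], [-1.38, 1.24], [0.06, 2.45], [-1.56, 4.7], [0.09, 2.05], [-2.69, 2.69]. Speed limits (rad/s): [2.57, 2.57, 3.14, 3.14, 3.14, 3.14, 3.14].

### API

Orientations are given as a rotation vector (axis times angle).
In Python, from bench import get_state, get_image, get_calibration, close_job gives the robot as it stands.
- The arm moves only by the tool send_rows, never from a script. Its argument "rows" is a list of rows, each an object of numbers: "hand": the finger opening in mm, from 0 to 87; "x", "y", "z": the shift along the world's x, y, z in mm; "roll": the turn about the world's z in degrees. A call has 1 to 10 rows; each row shifts and turns the commanded pose from where the row before left it; what a row does not reach is not made up. A row lasts 1/10 s, in which the tool goes at most 50 mm and 8.59 degrees, less where a joint would pass 70% of its speed; a pose out of reach is approached as far as the arm can. A call is refused whole if a number of a shift passes 50 or a number of a turn 8.59, either way. A call with a gripper value outside its range is refused whole. The fingers move at their own pace and stop on an object; "force" is the grip in N (left out, the last holds). Time passes only in rows, so rows that do not move let the fingers close. It gives the time, the measured TCP pose, the force, the opening and the grip force at its end, in the units of the state.
- get_state(): the state, without advancing time (a new reading comes with each control period).
- get_image(name): name is "scene" or "top" or "wrist"; returns the picture (384x512x3 uint8, blue, green, red); there is no depth.
- get_calibration(name): a dict with "mtx" (3x3 intrinsics, pixels), "world_from_camera" (4x4, takes a point from camera to world coordinates). Camera axes: x right, y down, z forward; pixel columns grow to the right and rows downward; lengths in m; the calibration is good to about 2 mm. A picture is of the moment at which its call begins: read the wrist's pose just before it. get_calibration takes no time and is no camera call; for the wrist camera it gives the pose at the moment of the call.
- close_job(): hands the job in; it is judged then, once.
The state is a dict: "time": time; "joint_positions": joint angles; "qd": joint speeds; "joint_torque": joint torques, N m; "position": TCP position; "tool_rot": TCP orientation; "ft_force": force on the tool from outside, world axes, zero at the start; "torque": the same for the moment, N m; "grip_width": opening from 0.0 (shut) to 1.0 (fully open); "grip_force": force on a finger pad.
Only numpy, scipy, OpenCV 4.12 (cv2) and the standard library are available. Lean on these libraries where they do the work, as an engineer would, in place of code of your own. Each camera call takes 0.05 s, during which the arm holds its last target. There are 200 camera calls.

### The job

Clear up after the game: with the tips of your fingers sweep the four dominoes along the top of the dark games case and over its end, so that all four drop into the open domino box standing there. Push them only, do not pick any up, and leave the dropper bottle and the tea-light holder standing where they are on the case and everything else undisturbed.

Things in the scene. Friction and masses are not known exactly. Their poses are not given: they have to be found in the camera images.
- case: closed flat wooden games case, dark, used as a raised playing surface; 220 (its x) x 320 (its y) x 60 mm high, flat top, fixed to the table. Origin: centre of its underside, on the table. The domino box stands along one of its two 220 mm ends (its +y or its -y end; read which).
- domino_box: open pale wooden box, 290 (its x) x 110 (its y) x 40 mm high, walls and floor 5 mm, fixed on the table, parallel to the case and 2 mm from its end, so its rim is 20 mm below the case's top. Origin: centre of its underside.
- domino_a: ivory-white domino, 50 (its x) x 25 (its y) x 10 mm thick, about 20 g, lying flat on the case at any yaw. It slides freely, and tips and drops once its middle is past the edge. Origin: its middle, 5 mm above what it lies on. The dominoes lie in two rows along the case's y, 72 mm either side of its centre line (within 6 mm), two to a row and their middles at least 150 mm apart.
- domino_b: ivory-white domino, 50 (its x) x 25 (its y) x 10 mm thick, about 20 g, lying flat on the case at any yaw. It slides freely, and tips and drops once its middle is past the edge. Origin: its middle, 5 mm above what it lies on. The dominoes lie in two rows along the case's y, 72 mm either side of its centre line (within 6 mm), two to a row and their middles at least 150 mm apart.
- domino_c: ivory-white domino, 50 (its x) x 25 (its y) x 10 mm thick, about 20 g, lying flat on the case at any yaw. It slides freely, and tips and drops once its middle is past the edge. Origin: its middle, 5 mm above what it lies on. The dominoes lie in two rows along the case's y, 72 mm either side of its centre line (within 6 mm), two to a row and their middles at least 150 mm apart.
- domino_d: ivory-white domino, 50 (its x) x 25 (its y) x 10 mm thick, about 20 g, lying flat on the case at any yaw. It slides freely, and tips and drops once its middle is past the edge. Origin: its middle, 5 mm above what it lies on. The dominoes lie in two rows along the case's y, 72 mm either side of its centre line (within 6 mm), two to a row and their middles at least 150 mm apart.
- dropper: small plastic dropper bottle, 26 mm across, 50 mm tall, loose, stands on the case near its centre line, between the two rows of dominoes. Origin: centre of its underside. To be left alone.
- tealight: small glass tea-light holder, 40 mm across, 28 mm tall, loose, stands on the case near its centre line, between the two rows. Origin: centre of its underside. To be left alone.
- book: blue paperback lying flat, 178 (its x) x 110 (its y) x 25 mm, loose, on the table at the other end of the case. Origin: centre of its underside. To be left alone.
- clock: white travel alarm clock, 35 x 80 x 76 mm tall, on the table to the left. Origin: centre of its underside. To be left alone.
- tumbler: glass tumbler, 70 mm across, 95 mm tall, on the table to the right. Origin: centre of its underside. To be left alone.
- spec_case: grey spectacle case, 65 x 160 x 35 mm, on the table to the left. Origin: centre of its underside. To be left alone.

How it is judged:
At the end, for the whole second after the job is handed in: All four dominoes lie at rest inside the domino box (middles within its walls and no more than 44 mm above its underside); every bystander is upright (within 0.2 rad) and within 20 mm of where it stood (x of domino_a in the frame of domino_box between -0.142 and 0.142 m and y of domino_a in the frame of domino_box between -0.052 and 0.052 m and z of each of domino_a, domino_b, domino_c, domino_d in the frame of domino_box below 0.044 m and linear speed of each of domino_a, domino_b, domino_c, domino_d below 0.04 m/s and x of domino_b in the frame of domino_box between -0.142 and 0.142 m and y of domino_b in the frame of domino_box between -0.052 and 0.052 m and x of domino_c in the frame of domino_box between -0.142 and 0.142 m and y of domino_c in the frame of domino_box between -0.052 and 0.052 m and x of domino_d in the frame of domino_box between -0.142 and 0.142 m and y of domino_d in the frame of domino_box between -0.052 and 0.052 m and distance of each of dropper, tealight, book, clock, tumbler, spec_case from where it was at the start of the episode below 0.02 m and angle between each of dropper, tealight, book, clock, tumbler, spec_case's own z axis and vertical below 0.2 rad); the robot touches nothing.
It fails at once if a domino is lifted: its middle rises more than 20 mm above where it lay on the case (height (world z) of any of domino_a, domino_b, domino_c, domino_d above 0.085 m).
It fails at once if a bystander (dropper bottle, tea-light holder, book, clock, tumbler, spectacle case) is shifted more than 20 mm or tipped over (distance of any of dropper, tealight, book, clock, tumbler, spec_case from where it was at the start of the episode above 0.02 m or angle between any of dropper, tealight, book, clock, tumbler, spec_case's own z axis and vertical above 0.5 rad).
It also fails if it takes over 67 s, if anything falls off the work surface, if the arm or the gripper's body presses on something with over 40 N, if the wrist force passes 120 N, or if a joint passes its speed limit or range.

## Working session

There is one attempt and no reset: what is moved stays moved. The work goes in short steps, Python scripts to look and compute and a tool call to move; the robot and the scene stay as the last step left them, time stands still between calls to the robot, and variables do not carry over. Pictures are saved under pics/ and viewed, at most 10 in all, crops included, and the job is handed in when it is done.

Besides the shell and the picture viewer there is one more tool, called after "Call:" as name(argument=value, ...) on one line, values as JSON. send_rows: Moves the arm, as the interface text tells. Its arguments: {"type":"object","properties":{"rows":{"type":"array","items":{"type":"object","properties":{"hand":{"type":"number"},"x":{"type":"number"},"y":{"type":"number"},"z":{"type":"number"},"roll":{"type":"number"}}}},"force":{"type":"number"}},"required":["rows"]}

```bash
mkdir -p pics; ls; python3 - <<'E'
from bench import *
import cv2
s=get_state();print(s)
for n in("top","scene"):
    cv2.imwrite(f"pics/{n}0.png",get_image(n));c=get_calibration(n);print(c)
E
```

```text
pics
{'time': 0.0, 'joint_positions': array([ 1.16812321,  0.32181631, -0.07009004,  1.45163883,  0.02258877,
        1.37081452, -0.05689915]), 'qd': array([ 3.39260139e-05, -1.42897253e-03,  1.08521524e-04,  1.55861035e-03,
        7.21386495e-04, -2.33116141e-04,  1.97766874e-03]), 'joint_torque': array([ 4.57984570e-04, -4.91288924e+01, -4.03176695e-01, -3.12527132e+01,
       -6.37075701e-02,  4.36913827e-02,  1.61821740e-04]), 'position': array([ 0.26292706, -0.59399741,  0.29118394]), 'tool_rot': array([-3.07182637e+00, -6.49610603e-01,  7.43884411e-04]), 'ft_force': array([ 0.77176619, -0.25221522,  0.14167987]), 'torque': array([0.02847823, 0.00947589, 0.03721998]), 'grip_force': 0.0, 'grip_width': 1.0017851861267275}
{'mtx': array([[416.34179865,   0.        , 254.61034291],
       [  0.        , 416.34179865, 190.0120739 ],
       [  0.        ,   0.        ,   1.        ]]), 'world_from_camera': array([[-0.14930668, -0.96739034,  0.20460558,  0.27610983],
       [-0.98878577,  0.14674334, -0.02773257,  0.01339137],
       [-0.00319629, -0.20645174, -0.97845156,  1.26625376],
       [ 0.        ,  0.        ,  0.        ,  1.        ]])}
{'mtx': array([[376.50266232,   0.        , 256.1724952 ],
       [  0.        , 376.50266232, 193.53718462],
       [  0.        ,   0.        ,   1.        ]]), 'world_from_camera': array([[ 0.45647566,  0.6701923 , -0.58521129,  1.18083822],
       [ 0.88973081, -0.34161274,  0.30278676, -0.32567901],
       [ 0.00300972, -0.6588953 , -0.75222864,  0.92293969],
       [ 0.        ,  0.        ,  0.        ,  1.        ]])}
```

View pics/top0.png

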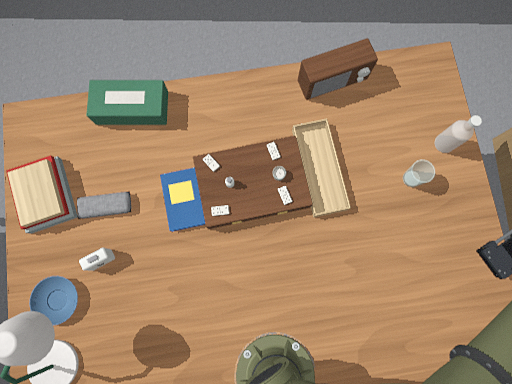

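View pics/scene0.png

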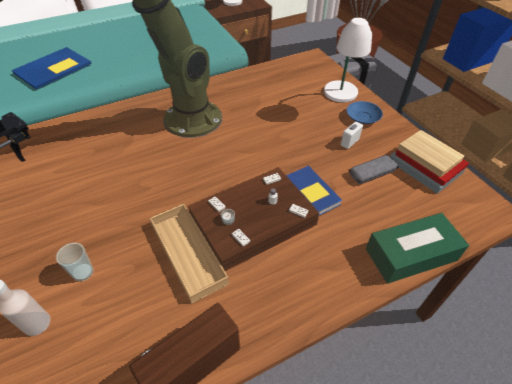

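The top view shows the case at about (193–312, 137–226), with the box at its right end (world −y). The dominoes are near (211,162), (273,151), (220,210) and (285,195), the dropper at (230,182) and the tealight at (280,173). The scene view agrees.

```bash
cat >h.py <<'E'
import numpy as np,cv2
from bench import *
def ray(c,uv,z):
    M=c["world_from_camera"];uv=np.atleast_2d(np.float64(uv))
    d=np.c_[uv,np.ones(len(uv))]@np.linalg.inv(c["mtx"]).T@M[:3,:3].T
    return M[:3,3]+d*((z-M[2,3])/d[:,2])[:,None]
def whites(img,roi,amin=30,amax=250):
    x0,y0,x1,y1=roi
    h=cv2.cvtColor(img,cv2.COLOR_BGR2HSV);m=cv2.inRange(h,(0,0,170),(180,70,255))
    k=np.zeros_like(m);k[y0:y1,x0:x1]=m[y0:y1,x0:x1]
    cs=cv2.findContours(k,cv2.RETR_EXTERNAL,cv2.CHAIN_APPROX_NONE)[0]
    return [c for c in cs if amin<cv2.contourArea(c)<amax]
E
python3 - <<'E'
from h import *
img=cv2.imread("pics/top0.png");c=get_calibration("top")
for k in whites(img,(195,135,312,225),20):
    P=ray(c,k[:,0],.07)[:,:2]; r=cv2.minAreaRect(np.float32(P*1000)); print("white",k[:,0].mean(0).round(),np.round(r[0]),np.round(r[1]),round(r[2]))
h=cv2.cvtColor(img,cv2.COLOR_BGR2HSV)
m=cv2.inRange(h,(0,0,0),(180,255,95));m[:, :185]=0;m[:,320:]=0;m[:130]=0;m[240:]=0
m=cv2.morphologyEx(m,cv2.MORPH_OPEN,np.ones((5,5)))
k=max(cv2.findContours(m,0,1)[0],key=cv2.contourArea)
P=np.float32(ray(c,cv2.convexHull(k)[:,0],.06)[:,:2]*1000);r=cv2.minAreaRect(P);print("case",r,cv2.boxPoints(r))
v=img[110:240,150:360].copy();cv2.imwrite("pics/crop.png",cv2.resize(v,None,fx=3.8,fy=3.8,interpolation=cv2.INTER_CUBIC))
E
```

```text
white [219. 210.] [483.  90.] [50. 26.] 88
white [284. 195.] [ 499. -104.] [51. 25.] 14
white [229. 181.] [564.  50.] [24. 24.] 6
white [279. 174.] [ 565. -102.] [27. 37.] 37
white [210. 162.] [630.  98.] [50. 25.] 36
white [273. 150.] [638. -92.] [51. 25.] 13
case ((552.391357421875, -126.57807922363281), (20.883880615234375, 24.784683227539062), 80.550048828125) [[ 538.45276  -134.84366 ]
 [ 562.9011   -138.91296 ]
 [ 566.32996  -118.3125  ]
 [ 541.8816   -114.243195]]
```

View pics/crop.png

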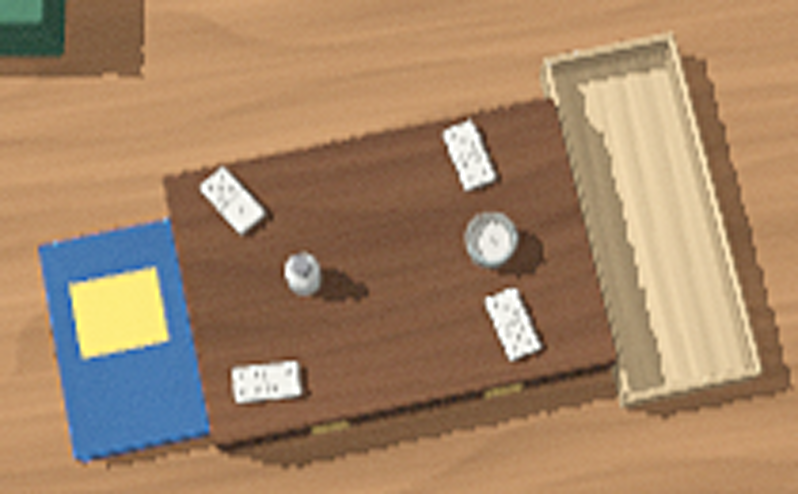

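```bash
python3 - <<'E'
from h import *
c=get_calibration("top")
q=np.array([(165,178),(555,100),(618,362),(215,446)])/3.8+[150,110]-.37
P=ray(c,q,.06)[:,:2]*1000;print(P.round())
for i in range(4):
    e=P[(i+1)%4]-P[i];print(np.hypot(*e).round(1),np.degrees(np.arctan2(e[1],e[0])).round(1))
o=P.mean(0);u=(P[1]-P[0])+(P[2]-P[3]);u/=np.hypot(*u);v=np.array([-u[1],u[0]]);print(o,u,v)
for p in [(483,90),(499,-104),(630,98),(638,-92),(564,50),(565,-102)]:
    print(p,((p-o)@u).round(),((p-o)@v).round())
E
```

```text
[[ 658.  147.]
 [ 676. -169.]
 [ 459. -182.]
 [ 441.  135.]]
317.2 -86.8
217.5 -176.8
316.8 93.3
217.9 3.3
[558.44271512 -17.27578877] [ 0.05609475 -0.99842545] [0.99842545 0.05609475]
(483, 90) -111.0 -69.0
(499, -104) 83.0 -64.0
(630, 98) -111.0 78.0
(638, -92) 79.0 75.0
(564, 50) -67.0 9.0
(565, -102) 85.0 2.0
```

Call:
send_rows(rows=[{"x":20,"y":44,"roll":5.8,"hand":14},{"x":20,"y":44,"roll":5.8,"hand":14},{"x":20,"y":44,"roll":5.8,"hand":14},{"x":20,"y":44,"roll":5.8,"hand":14},{"x":20,"y":44,"roll":5.8,"hand":14},{"x":20,"y":44,"roll":5.8,"hand":14},{"x":20,"y":44,"roll":5.8,"hand":14},{"x":20,"y":44,"roll":5.8,"hand":14},{"x":20,"y":44,"roll":5.8,"hand":14},{"x":20,"y":44,"roll":5.8,"hand":14}])

```text
schema error: expected keys hand, x, y, z, roll
```

Call:
send_rows(rows=[{"x":17,"y":45,"roll":5.8,"hand":14},{"x":17,"y":45,"roll":5.5,"hand":14},{"z":-40},{"z":-40},{"z":-30},{},{}])

```text
schema error: expected keys hand, x, y, z, roll
```

Call:
send_rows(rows=[{"x":20,"y":44,"z":0,"roll":5.8,"hand":14},{"x":20,"y":44,"z":0,"roll":5.8,"hand":14},{"x":20,"y":44,"z":0,"roll":5.8,"hand":14},{"x":20,"y":44,"z":0,"roll":5.8,"hand":14},{"x":20,"y":44,"z":0,"roll":5.8,"hand":14},{"x":20,"y":44,"z":0,"roll":5.8,"hand":14},{"x":20,"y":44,"z":0,"roll":5.8,"hand":14},{"x":20,"y":44,"z":0,"roll":5.8,"hand":14},{"x":20,"y":44,"z":0,"roll":5.8,"hand":14},{"x":20,"y":44,"z":0,"roll":5.8,"hand":14}])

```text
time: 1.1
position: [0.4633, -0.1524, 0.2922]
tool_rot: [2.369, 2.063, -0.001]
ft_force: [0.4, -0.3, 0.6]
grip_width: 0.198
grip_force: 0.0
```

Call:
send_rows(rows=[{"x":17,"y":45,"z":0,"roll":5.8,"hand":14},{"x":17,"y":45,"z":0,"roll":5.5,"hand":14},{"x":0,"y":0,"z":-40,"roll":0,"hand":14},{"x":0,"y":0,"z":-40,"roll":0,"hand":14},{"x":0,"y":0,"z":-30,"roll":0,"hand":14},{"x":0,"y":0,"z":0,"roll":0,"hand":14},{"x":0,"y":0,"z":0,"roll":0,"hand":14},{"x":0,"y":0,"z":0,"roll":0,"hand":14}])

```text
time: 1.9
position: [0.4983, -0.0646, 0.1842]
tool_rot: [2.157, 2.28, 0.003]
ft_force: [0.5, -0.3, 1.1]
grip_width: 0.16
grip_force: 0.0
```

Call:
send_rows(rows=[{"x":0,"y":0,"z":-30,"roll":0,"hand":14},{"x":0,"y":0,"z":-20,"roll":0,"hand":14},{"x":0,"y":0,"z":0,"roll":0,"hand":14},{"x":0,"y":0,"z":0,"roll":0,"hand":14}])

```text
time: 2.3
position: [0.4981, -0.0645, 0.1338]
tool_rot: [2.158, 2.281, 0.002]
ft_force: [0.3, -0.1, 0.3]
grip_width: 0.156
grip_force: 0.0
```

```bash
python3 - <<'E'
from h import *
a=get_image("scene")[140:320,140:360];b=get_image("wrist")
cv2.imwrite("pics/s1.png",np.hstack([cv2.resize(a,(400,327)),cv2.resize(b,(400,327))]))
E
```

```text
(no output)
```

View pics/s1.png

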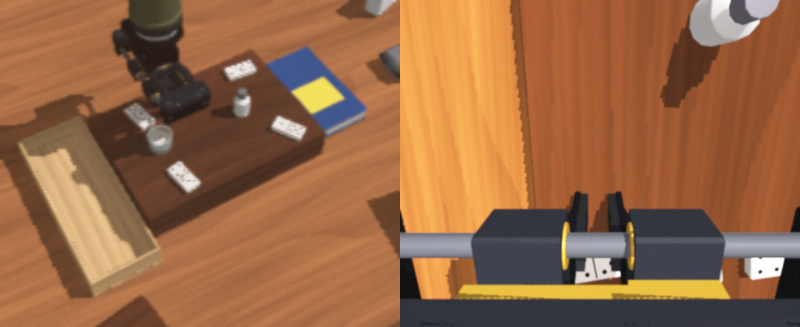

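The left panel shows the fingers on the case behind domino B. In the right panel, B lies centred between the finger pads at about (598,270). I'll push it now.

Call:
send_rows(rows=[{"x":0.5,"y":-10,"z":0,"roll":0,"hand":14},{"x":0.6,"y":-10,"z":0,"roll":0,"hand":14},{"x":0.5,"y":-10,"z":0,"roll":0,"hand":14},{"x":0.6,"y":-10,"z":0,"roll":0,"hand":14},{"x":0.5,"y":-10,"z":0,"roll":0,"hand":14},{"x":0.6,"y":-10,"z":0,"roll":0,"hand":14},{"x":0.5,"y":-10,"z":0,"roll":0,"hand":14}])

```text
time: 3.1
position: [0.5009, -0.1353, 0.1322]
tool_rot: [-2.159, -2.282, -0.0]
ft_force: [-0.8, 0.4, 0.9]
grip_width: 0.16
grip_force: 0.2
```

Call:
send_rows(rows=[{"x":0.5,"y":-10,"z":0,"roll":0,"hand":14},{"x":0.6,"y":-10,"z":0,"roll":0,"hand":14},{"x":0.5,"y":-10,"z":0,"roll":0,"hand":14},{"x":0.6,"y":-10,"z":0,"roll":0,"hand":14},{"x":0.5,"y":-10,"z":0,"roll":0,"hand":14},{"x":0.6,"y":-10,"z":0,"roll":0,"hand":14},{"x":0,"y":0,"z":0,"roll":0,"hand":14},{"x":0,"y":0,"z":0,"roll":0,"hand":14}])

```text
time: 3.9
position: [0.5042, -0.1944, 0.1322]
tool_rot: [-2.159, -2.282, -0.0]
ft_force: [-0.3, 0.5, 0.9]
grip_width: 0.162
grip_force: 0.0
```

```bash
python3 - <<'E'
from h import *
a=get_image("scene")[140:320,140:360]
cv2.imwrite("pics/s2.png",cv2.resize(a,(600,490)))
E
```

```text
(no output)
```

View pics/s2.png

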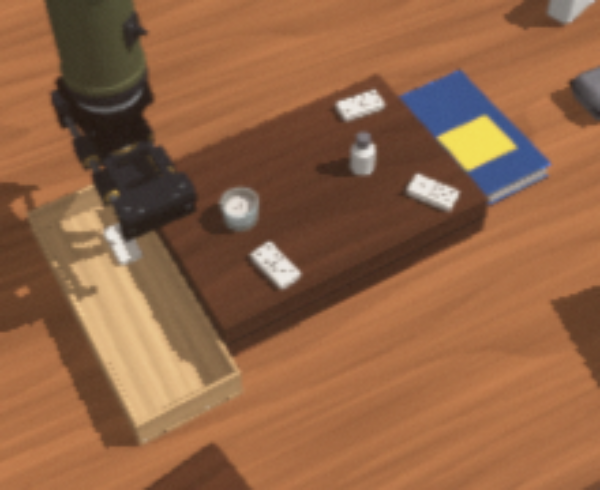

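B is in the box at about (120,243). Next is D: rise, cross over and descend behind it.

Call:
send_rows(rows=[{"x":0,"y":0,"z":40,"roll":0,"hand":14},{"x":0,"y":0,"z":30,"roll":0,"hand":14},{"x":33,"y":36,"z":0,"roll":0,"hand":14},{"x":33,"y":36,"z":0,"roll":0,"hand":14},{"x":33,"y":36,"z":0,"roll":0,"hand":14},{"x":33,"y":36,"z":0,"roll":0,"hand":14},{"x":0,"y":0,"z":0,"roll":0,"hand":14},{"x":0,"y":0,"z":-40,"roll":0,"hand":14},{"x":0,"y":0,"z":-28,"roll":0,"hand":14},{"x":0,"y":0,"z":0,"roll":0,"hand":14}])

```text
time: 4.95
position: [0.6354, -0.0498, 0.1322]
tool_rot: [-2.156, -2.282, 0.002]
ft_force: [0.1, -0.5, 0.1]
grip_width: 0.166
grip_force: 0.0
```

Call:
send_rows(rows=[{"x":0.5,"y":-10,"z":0,"roll":0,"hand":14},{"x":0.6,"y":-10,"z":0,"roll":0,"hand":14},{"x":0.5,"y":-10,"z":0,"roll":0,"hand":14},{"x":0.6,"y":-10,"z":0,"roll":0,"hand":14},{"x":0.5,"y":-10,"z":0,"roll":0,"hand":14},{"x":0.6,"y":-10,"z":0,"roll":0,"hand":14},{"x":0.5,"y":-10,"z":0,"roll":0,"hand":14}])

```text
time: 5.65
position: [0.64, -0.1214, 0.1343]
tool_rot: [2.159, 2.282, 0.0]
ft_force: [0.9, 0.8, 0.7]
grip_width: 0.164
grip_force: 0.1
```

Call:
send_rows(rows=[{"x":0.5,"y":-10,"z":0,"roll":0,"hand":14},{"x":0.6,"y":-10,"z":0,"roll":0,"hand":14},{"x":0.5,"y":-10,"z":0,"roll":0,"hand":14},{"x":0.6,"y":-10,"z":0,"roll":0,"hand":14},{"x":0.5,"y":-10,"z":0,"roll":0,"hand":14},{"x":0.6,"y":-10,"z":0,"roll":0,"hand":14},{"x":0,"y":0,"z":0,"roll":0,"hand":14},{"x":0,"y":0,"z":0,"roll":0,"hand":14}])

```text
time: 6.45
position: [0.6433, -0.1805, 0.1342]
tool_rot: [-2.159, -2.281, -0.0]
ft_force: [0.8, 0.4, -0.3]
grip_width: 0.158
grip_force: 0.0
```

```bash
python3 - <<'E'
from h import *
a=get_image("scene")[140:320,140:360];t=get_image("top")[120:240,150:360]
cv2.imwrite("pics/s3.png",np.hstack([cv2.resize(a,(400,327)),cv2.resize(t,(400,327))]))
E
```

```text
(no output)
```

View pics/s3.png

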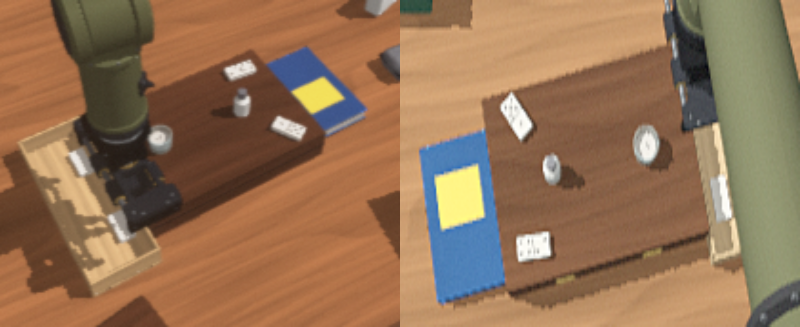

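D has gone in too, at (122,225) in the left panel. The bystanders haven't moved. Next is C in the far row.

Call:
send_rows(rows=[{"x":0,"y":0,"z":40,"roll":0,"hand":14},{"x":0,"y":0,"z":30,"roll":0,"hand":14},{"x":-2,"y":41,"z":0,"roll":0,"hand":14},{"x":-2,"y":41,"z":0,"roll":0,"hand":14},{"x":-2,"y":41,"z":0,"roll":0,"hand":14},{"x":-2,"y":41,"z":0,"roll":0,"hand":14},{"x":-2,"y":41,"z":0,"roll":0,"hand":14},{"x":-2,"y":41,"z":0,"roll":0,"hand":14},{"x":-2,"y":41,"z":0,"roll":0,"hand":14},{"x":-2,"y":41,"z":0,"roll":0,"hand":14}])

```text
time: 7.55
position: [0.6267, 0.1501, 0.2046]
tool_rot: [2.157, 2.283, 0.001]
ft_force: [0.4, -0.2, 0.2]
grip_width: 0.158
grip_force: 0.0
```

Call:
send_rows(rows=[{"x":0,"y":0,"z":0,"roll":0,"hand":14},{"x":0,"y":0,"z":-40,"roll":0,"hand":14},{"x":0,"y":0,"z":-29,"roll":0,"hand":14},{"x":0,"y":0,"z":0,"roll":0,"hand":14},{"x":0,"y":0,"z":0,"roll":0,"hand":14}])

```text
time: 8.05
position: [0.627, 0.1479, 0.1354]
tool_rot: [-2.158, -2.282, 0.001]
ft_force: [0.9, -0.6, 0.5]
grip_width: 0.161
grip_force: 0.0
```

Call:
send_rows(rows=[{"x":0.5,"y":-10,"z":0,"roll":0,"hand":14},{"x":0.6,"y":-10,"z":0,"roll":0,"hand":14},{"x":0.5,"y":-10,"z":0,"roll":0,"hand":14},{"x":0.6,"y":-10,"z":0,"roll":0,"hand":14},{"x":0.5,"y":-10,"z":0,"roll":0,"hand":14},{"x":0.6,"y":-10,"z":0,"roll":0,"hand":14},{"x":0.5,"y":-10,"z":0,"roll":0,"hand":14},{"x":0.6,"y":-10,"z":0,"roll":0,"hand":14},{"x":0.6,"y":-10,"z":0,"roll":0,"hand":14}])

```text
time: 8.95
position: [0.6324, 0.0568, 0.1353]
tool_rot: [2.159, 2.282, 0.0]
ft_force: [-0.1, -0.0, 0.4]
grip_width: 0.161
grip_force: 0.1
```

```bash
python3 - <<'E'
from h import *
a=get_image("scene")[140:320,140:360];b=get_image("wrist")
cv2.imwrite("pics/s4.png",np.hstack([cv2.resize(a,(400,327)),cv2.resize(b,(400,327))]))
E
```

```text
(no output)
```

View pics/s4.png

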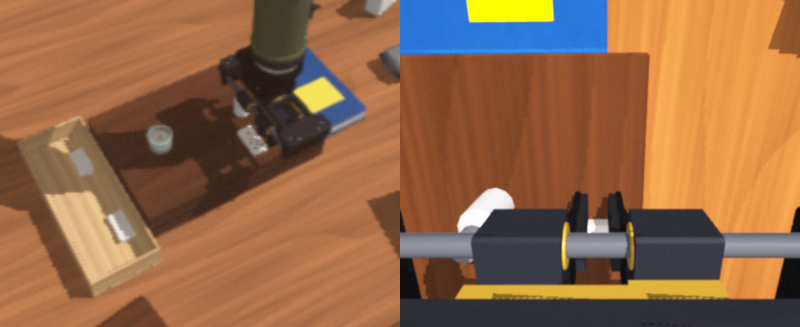

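C is turned broadside in front of the fingers, at about (252,138) in the left panel, and both earlier dominoes lie in the box. I'll check how far C sits off-centre.

```bash
python3 - <<'E'
from h import *
c=get_calibration("scene");print(ray(c,[[140+252*.55,140+138*.55],[140+240*.55,140+129*.55],[140+258*.55,140+153*.55]],.07)*1000)
a=get_image("scene")
for k in whites(a,(262,195,305,240),5,300):
    P=np.float32(ray(c,k[:,0],.07)[:,:2]*1000);print(k[:,0].mean(0),cv2.minAreaRect(P))
E
```

```text
[[622.17697009  36.00321634  70.        ]
 [597.70566788  27.8784586   70.        ]
 [651.95545125  29.86430349  70.        ]]
```

C's centre is about 9 mm inboard of the pusher's centre. That is within the finger span and clear of the dropper and tealight, so I'll carry on.

Call:
send_rows(rows=[{"x":0.5,"y":-10,"z":0,"roll":0,"hand":14},{"x":0.6,"y":-10,"z":0,"roll":0,"hand":14},{"x":0.5,"y":-10,"z":0,"roll":0,"hand":14},{"x":0.6,"y":-10,"z":0,"roll":0,"hand":14},{"x":0.5,"y":-10,"z":0,"roll":0,"hand":14},{"x":0.6,"y":-10,"z":0,"roll":0,"hand":14},{"x":0.5,"y":-10,"z":0,"roll":0,"hand":14},{"x":0.6,"y":-10,"z":0,"roll":0,"hand":14},{"x":0.6,"y":-10,"z":0,"roll":0,"hand":14}])

```text
time: 10.0
position: [0.6374, -0.0332, 0.1353]
tool_rot: [2.159, 2.282, 0.0]
ft_force: [-0.1, 0.6, 0.5]
grip_width: 0.16
grip_force: 0.1
```

```bash
python3 - <<'E'
from h import *
a=get_image("scene")[140:320,140:360];b=get_image("wrist")
cv2.imwrite("pics/s5.png",np.hstack([cv2.resize(a,(400,327)),cv2.resize(b,(400,327))]))
E
```

```text
(no output)
```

View pics/s5.png

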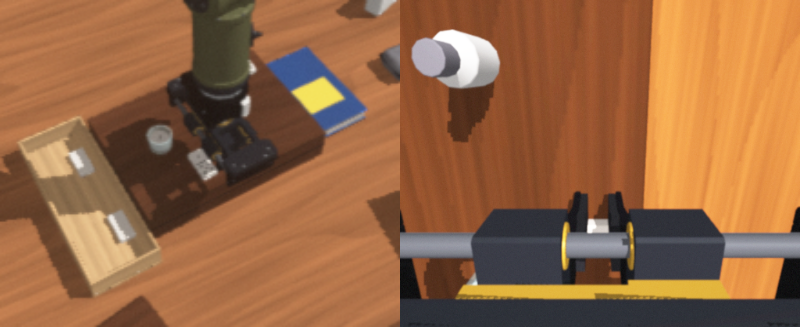

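C is still square to the fingers at about (202,165) in the left panel and clears the tealight at (160,138). I'll push it over the edge.

Call:
send_rows(rows=[{"x":0.5,"y":-10,"z":0,"roll":0,"hand":14},{"x":0.6,"y":-10,"z":0,"roll":0,"hand":14},{"x":0.5,"y":-10,"z":0,"roll":0,"hand":14},{"x":0.6,"y":-10,"z":0,"roll":0,"hand":14},{"x":0.5,"y":-10,"z":0,"roll":0,"hand":14},{"x":0.6,"y":-10,"z":0,"roll":0,"hand":14},{"x":0.5,"y":-10,"z":0,"roll":0,"hand":14},{"x":0.6,"y":-10,"z":0,"roll":0,"hand":14},{"x":0.6,"y":-10,"z":0,"roll":0,"hand":14}])

```text
time: 11.0
position: [0.6423, -0.1232, 0.1353]
tool_rot: [2.159, 2.282, 0.0]
ft_force: [0.3, 0.4, 0.9]
grip_width: 0.161
grip_force: 0.1
```

Call:
send_rows(rows=[{"x":0.5,"y":-10,"z":0,"roll":0,"hand":14},{"x":0.6,"y":-10,"z":0,"roll":0,"hand":14},{"x":0.5,"y":-10,"z":0,"roll":0,"hand":14},{"x":0.6,"y":-10,"z":0,"roll":0,"hand":14},{"x":0.5,"y":-10,"z":0,"roll":0,"hand":14},{"x":0.6,"y":-10,"z":0,"roll":0,"hand":14},{"x":0,"y":0,"z":0,"roll":0,"hand":14},{"x":0,"y":0,"z":0,"roll":0,"hand":14},{"x":0,"y":0,"z":40,"roll":0,"hand":14},{"x":0,"y":0,"z":30,"roll":0,"hand":14}])

```text
time: 12.0
position: [0.6456, -0.1811, 0.2062]
tool_rot: [-2.156, -2.283, -0.001]
ft_force: [0.5, 0.2, 0.9]
grip_width: 0.167
grip_force: 0.0
```

Call:
send_rows(rows=[{"x":-20.5,"y":40,"z":0,"roll":0,"hand":14},{"x":-20.5,"y":40,"z":0,"roll":0,"hand":14},{"x":-20.5,"y":40,"z":0,"roll":0,"hand":14},{"x":-20.5,"y":40,"z":0,"roll":0,"hand":14},{"x":-20.5,"y":40,"z":0,"roll":0,"hand":14},{"x":-20.5,"y":40,"z":0,"roll":0,"hand":14},{"x":-20.5,"y":40,"z":0,"roll":0,"hand":14},{"x":-20.5,"y":40,"z":0,"roll":0,"hand":14},{"x":0,"y":0,"z":0,"roll":0,"hand":14},{"x":0,"y":0,"z":-20,"roll":0,"hand":14}])

```text
time: 13.0
position: [0.4824, 0.1405, 0.1877]
tool_rot: [2.15, 2.284, 0.007]
ft_force: [0.0, 0.1, 0.4]
grip_width: 0.165
grip_force: 0.0
```

```bash
python3 - <<'E'
from h import *
a=get_image("scene")[140:320,140:360];b=get_image("wrist")
cv2.imwrite("pics/s6.png",np.hstack([cv2.resize(a,(400,327)),cv2.resize(b,(400,327))]))
E
```

```text
(no output)
```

View pics/s6.png

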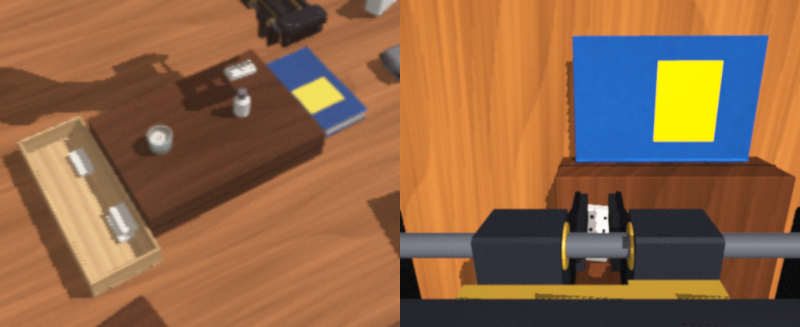

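All three swept dominoes are in the box, around (80,163) and (122,222) in the left panel, and the bystanders are in place. A shows at (597,235) in the wrist view, so I'll check where its rear edge is before descending.

```bash
python3 - <<'E'
from h import *
s=get_state();c=get_calibration("wrist");print(s["position"])
print(ray(c,[[197*1.28,205*1.174],[197*1.28,262*1.174]],.07)*1000)
E
```

```text
[0.47994291 0.13780265 0.18364337]
[[479.11981676 116.89671401  70.        ]
 [482.23188636  61.72915892  70.        ]]
```

A's rear edge is at y=117 and the fingers' front face will be at 128, so it's clear to descend and push.

Call:
send_rows(rows=[{"x":0,"y":0,"z":-30,"roll":0,"hand":14},{"x":0,"y":0,"z":-20,"roll":0,"hand":14},{"x":0,"y":0,"z":0,"roll":0,"hand":14},{"x":0,"y":0,"z":0,"roll":0,"hand":14}])

```text
time: 13.5
position: [0.4818, 0.1377, 0.1359]
tool_rot: [-2.159, -2.282, -0.0]
ft_force: [-0.4, -0.9, 0.4]
grip_width: 0.157
grip_force: 0.0
```

Call:
send_rows(rows=[{"x":0.5,"y":-10,"z":0,"roll":0,"hand":14},{"x":0.6,"y":-10,"z":0,"roll":0,"hand":14},{"x":0.5,"y":-10,"z":0,"roll":0,"hand":14},{"x":0.6,"y":-10,"z":0,"roll":0,"hand":14},{"x":0.5,"y":-10,"z":0,"roll":0,"hand":14},{"x":0.6,"y":-10,"z":0,"roll":0,"hand":14},{"x":0.5,"y":-10,"z":0,"roll":0,"hand":14},{"x":0.6,"y":-10,"z":0,"roll":0,"hand":14},{"x":0.6,"y":-10,"z":0,"roll":0,"hand":14},{"x":0.6,"y":-10,"z":0,"roll":0,"hand":14}])

```text
time: 14.5
position: [0.4873, 0.0368, 0.1353]
tool_rot: [2.159, 2.282, 0.0]
ft_force: [-0.9, 0.3, -0.1]
grip_width: 0.161
grip_force: 0.1
```

```bash
python3 - <<'E'
from h import *
a=get_image("scene")[140:320,140:360];b=get_image("wrist")
cv2.imwrite("pics/s7.png",np.hstack([cv2.resize(a,(400,327)),cv2.resize(b,(400,327))]))
E
```

```text
(no output)
```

View pics/s7.png

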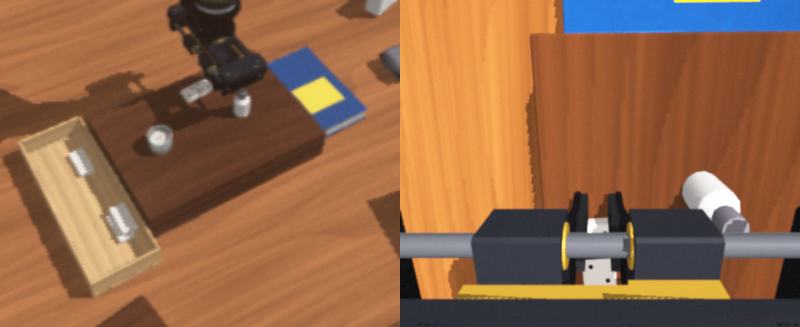

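A is moving straight, lengthwise and centred on the fingers, at about (197,91) in the left panel. I'll continue over the edge.

Call:
send_rows(rows=[{"x":0.5,"y":-10,"z":0,"roll":0,"hand":14},{"x":0.6,"y":-10,"z":0,"roll":0,"hand":14},{"x":0.5,"y":-10,"z":0,"roll":0,"hand":14},{"x":0.6,"y":-10,"z":0,"roll":0,"hand":14},{"x":0.5,"y":-10,"z":0,"roll":0,"hand":14},{"x":0.6,"y":-10,"z":0,"roll":0,"hand":14},{"x":0.5,"y":-10,"z":0,"roll":0,"hand":14},{"x":0.6,"y":-10,"z":0,"roll":0,"hand":14},{"x":0.6,"y":-10,"z":0,"roll":0,"hand":14},{"x":0.6,"y":-10,"z":0,"roll":0,"hand":14}])

```text
time: 15.6
position: [0.4929, -0.0632, 0.1353]
tool_rot: [2.159, 2.282, 0.0]
ft_force: [-0.1, -0.1, 0.9]
grip_width: 0.162
grip_force: 0.1
```

Call:
send_rows(rows=[{"x":0.5,"y":-10,"z":0,"roll":0,"hand":14},{"x":0.6,"y":-10,"z":0,"roll":0,"hand":14},{"x":0.5,"y":-10,"z":0,"roll":0,"hand":14},{"x":0.6,"y":-10,"z":0,"roll":0,"hand":14},{"x":0.5,"y":-10,"z":0,"roll":0,"hand":14},{"x":0.6,"y":-10,"z":0,"roll":0,"hand":14},{"x":0.5,"y":-10,"z":0,"roll":0,"hand":14},{"x":0.6,"y":-10,"z":0,"roll":0,"hand":14}])

```text
time: 16.4
position: [0.4972, -0.1432, 0.1353]
tool_rot: [2.159, 2.282, -0.0]
ft_force: [-0.2, 0.5, 0.7]
grip_width: 0.159
grip_force: 0.1
```

Call:
send_rows(rows=[{"x":0.5,"y":-10,"z":0,"roll":0,"hand":14},{"x":0.6,"y":-10,"z":0,"roll":0,"hand":14},{"x":0.5,"y":-10,"z":0,"roll":0,"hand":14},{"x":0.6,"y":-10,"z":0,"roll":0,"hand":14},{"x":0.5,"y":-10,"z":0,"roll":0,"hand":14},{"x":0,"y":0,"z":0,"roll":0,"hand":14},{"x":0,"y":0,"z":0,"roll":0,"hand":14},{"x":0,"y":0,"z":40,"roll":0,"hand":14},{"x":0,"y":0,"z":40,"roll":0,"hand":14},{"x":0,"y":0,"z":30,"roll":0,"hand":14}])

```text
time: 17.4
position: [0.5005, -0.1915, 0.2476]
tool_rot: [2.156, 2.283, 0.001]
ft_force: [-0.1, 0.1, 0.1]
grip_width: 0.159
grip_force: 0.0
```

Call:
send_rows(rows=[{"x":-5,"y":45,"z":10,"roll":0,"hand":14},{"x":-5,"y":45,"z":10,"roll":0,"hand":14},{"x":0,"y":45,"z":0,"roll":0,"hand":14},{"x":0,"y":45,"z":0,"roll":0,"hand":14},{"x":0,"y":45,"z":0,"roll":0,"hand":14},{"x":0,"y":45,"z":0,"roll":0,"hand":14},{"x":0,"y":0,"z":0,"roll":0,"hand":14},{"x":0,"y":0,"z":0,"roll":0,"hand":14}])

```text
time: 18.2
position: [0.4894, 0.0794, 0.2653]
tool_rot: [2.154, 2.287, -0.0]
ft_force: [0.8, 0.0, 0.2]
grip_width: 0.158
grip_force: 0.0
```

```bash
python3 - <<'E'
from h import *
a=get_image("scene")[140:320,140:360];t=get_image("top")[110:240,150:360]
cv2.imwrite("pics/s8.png",np.hstack([cv2.resize(a,(400,327)),cv2.resize(t,(400,327))]))
E
```

```text
(no output)
```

View pics/s8.png

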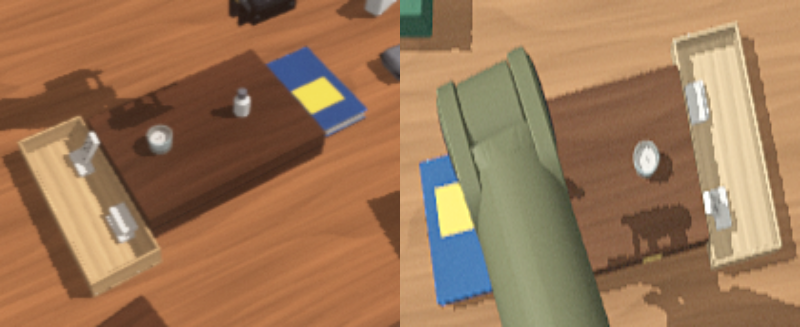

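```bash
python3 - <<'E'
from h import *
# views: scene patch near A; top patch near A, brightness/saturation
for n,(x0,y0,x1,y1) in (("scene",(174,206,202,240)),("top",(515,180,0,0) and (515-0,0,0,0))):
    if n=="top": x0,y0,x1,y1=308,182,338,204
    im=get_image(n);h=cv2.cvtColor(im,cv2.COLOR_BGR2HSV)
    print(n,x0,y0)
    for y in range(y0,y1):
        print(y,''.join('#' if h[y,x,1]<45 and h[y,x,2]>190 else '+' if h[y,x,1]<60 and h[y,x,2]>90 else '.' if h[y,x,2]>120 else ' ' for x in range(x0,x1)))
c=get_calibration("top");w=get_calibration("scene");print(get_state()["time"])
E
```

```text
scene 174 206
206 ............                
207 .............               
208 .............               
209 .............               
210 .............               
211 ..............              
212 ...............+++          
213 ..............+###+         
214 ..............+####         
215 ..............++###+        
216 ..............++####        
217 .............++++###+       
218 .............++++####       
219 ............+++++++++       
220 ............++++++++        
221 ..........++++++++++        
222 ........+++++++++++..       
223 ......++++++++++++...       
224 ....++++++++++++++....      
225 ....+++++++++++++.....      
226 ....+++++++++++++......     
227 .....+++++++++++........    
228 .....+++++++++++........    
229 ......++++++++++.........   
230 ......+###+++++++.........  
231 .......#####+++++.........  
232 ........#####+++++......... 
233 ........+####+++++..........
234 .........#####++++..........
235 .........+###+++............
236 ..........+#+...............
237 ............................
238 ............................
239 ............................
top 308 182
182 ..............................
183 ..............................
184 .........####.................
185 .....++++####.................
186 .###+++++####+................
187  ####+++++###+................
188  ####+++++####................
189 .####+++++####................
190 .+###++++++###+...............
191 . ###++++++++#+...............
192 . ###++++++++++...............
193 . ####+++++++++...............
194 ..####++++++++#...............
195 .. +++++++++++#+..............
196 .......+++++++++..............
197 .......+#+++++++..............
198 .......++++++++#..............
199 ... ....#+++#+++..............
200 ........+++++++...............
201 ........+++...................
202 ..............................
203 .... .........................
18.4
```

```bash
cat >>h.py <<'E'
def tri(p,q):
    Ps=[]
    for n in("top","scene"):
        c=get_calibration(n);Ps.append(c["mtx"]@np.linalg.inv(c["world_from_camera"])[:3])
    X=cv2.triangulatePoints(Ps[0],Ps[1],np.float64(p).reshape(2,1),np.float64(q).reshape(2,1)).ravel();X=X[:3]/X[3]
    e=[np.linalg.norm((P@np.r_[X,1])[:2]/(P@np.r_[X,1])[2]-r) for P,r in zip(Ps,(p,q))]
    return (X*1000).round(),np.round(e,1)
E
python3 - <<'E'
from h import *
o=np.array([558.4,-17.3]);u=np.array([.0561,-.9984])
# candidate correspondences of A's top-edge corners (far-x end has smaller row in top, larger col/row in scene?)
for nm,p,q in (("farx corner",(309,186),(193.5,218)),("nearx corner",(310.5,194.5),(188.5,212.5)),("swap",(309,186),(188.5,212.5))):
    X,e=tri(p,q);print(nm,X,"u",((X[:2]-o)@u).round(),e)
c=get_calibration("top")
for z in(.02,.04,.06):print(z,[((ray(c,[p],z)[0,:2]*1000-o)@u).round() for p in((308.5,190),(312.5,190),(318,190),(322,190))])
E
```

```text
farx corner [ 515. -182.   65.] u 162.0 [0.2 0.3]
nearx corner [ 489. -185.   63.] u 164.0 [1.1 1.3]
swap [ 509. -184.   86.] u 164.0 [2.3 2.9]
0.02 [np.float64(165.0), np.float64(177.0), np.float64(193.0), np.float64(205.0)]
0.04 [np.float64(161.0), np.float64(173.0), np.float64(189.0), np.float64(201.0)]
0.06 [np.float64(158.0), np.float64(170.0), np.float64(185.0), np.float64(197.0)]
```

A's top edge is at z≈64 mm, u≈163. It leans steeply on the case edge or wall while standing on B, so its middle is near 42 mm against a limit of 44. I'll push its top edge forward from the case side so that it falls flat.

Call:
send_rows(rows=[{"x":2,"y":-42,"z":0,"roll":0,"hand":14},{"x":2,"y":-42,"z":0,"roll":0,"hand":14},{"x":2,"y":-42,"z":0,"roll":0,"hand":14},{"x":2,"y":-42,"z":0,"roll":0,"hand":14},{"x":2,"y":-42,"z":0,"roll":0,"hand":14},{"x":0,"y":0,"z":-40,"roll":0,"hand":14},{"x":0,"y":0,"z":-40,"roll":0,"hand":14},{"x":0,"y":0,"z":-35,"roll":0,"hand":14},{"x":0,"y":0,"z":0,"roll":0,"hand":14},{"x":0,"y":0,"z":0,"roll":0,"hand":14}])

```text
time: 19.4
position: [0.4998, -0.1331, 0.1506]
tool_rot: [-2.16, -2.28, 0.0]
ft_force: [1.5, 0.1, 0.2]
grip_width: 0.162
grip_force: 0.0
```

Call:
send_rows(rows=[{"x":0,"y":0,"z":-10,"roll":0,"hand":14},{"x":0,"y":0,"z":-9,"roll":0,"hand":14},{"x":0,"y":0,"z":0,"roll":0,"hand":14},{"x":0.4,"y":-8,"z":0,"roll":0,"hand":14},{"x":0.4,"y":-8,"z":0,"roll":0,"hand":14},{"x":0.4,"y":-8,"z":0,"roll":0,"hand":14},{"x":0.4,"y":-8,"z":0,"roll":0,"hand":14}])

```text
time: 20.1
position: [0.5017, -0.1656, 0.1315]
tool_rot: [2.159, 2.281, 0.0]
ft_force: [-0.8, -0.2, -0.1]
grip_width: 0.163
grip_force: 0.0
```

Call:
send_rows(rows=[{"x":0.4,"y":-8,"z":0,"roll":0,"hand":14},{"x":0.4,"y":-8,"z":0,"roll":0,"hand":14},{"x":0.4,"y":-8,"z":0,"roll":0,"hand":14},{"x":0.4,"y":-8,"z":0,"roll":0,"hand":14},{"x":0.4,"y":-5,"z":0,"roll":0,"hand":14},{"x":0,"y":0,"z":0,"roll":0,"hand":14}])

```text
time: 20.7
position: [0.5045, -0.2042, 0.135]
tool_rot: [2.158, 2.277, -0.003]
ft_force: [-5.9, 0.6, 20.9]
grip_width: 0.165
grip_force: 10.3
```

```bash
cat >v.py <<'E'
from h import *
for n,(x0,y0,x1,y1) in (("scene",(166,206,206,240)),("top",(304,180,338,206))):
    im=get_image(n);h=cv2.cvtColor(im,cv2.COLOR_BGR2HSV);print(n,x0,y0)
    for y in range(y0,y1):
        print(y,''.join('#' if h[y,x,1]<45 and h[y,x,2]>190 else '+' if h[y,x,1]<60 and h[y,x,2]>90 else '.' if h[y,x,2]>120 else ' ' for x in range(x0,x1)))
E
python3 v.py
```

```text
scene 166 206
206 ....                                    
207 ....                                    
208 .....                                   
209 .....                                   
210 .....                                   
211 ......     ...                          
212 .......                                 
213 .......     +                           
214 ........                                
215 ........                                
216 ............                            
217 ............                            
218 ...........                             
219 ............                            
220 ............                            
221 ............                            
222 .............                           
223 ..............                          
224 ............##+                         
225 ............+++                         
226 ............+++          ......         
227 .............++      ++.........        
228 .............+++   +++++........        
229 ..............++++++++++.........       
230 ..
[... 769 characters left out ...]
88 ......++              .......+....
189 .....                 ............
190 .....                 ....+.......
191 .....  +              ......+....+
192 .....     +           ............
193 ......                ........++..
194 ......                ............
195 ......                ......+++.+.
196 ......                ...+.....+..
197 ......  + .           ..+....+....
198 ....... . #+++         ...+.......
199 ....... ..#+++         .+..+.++.++
200 ..........++++        +...........
201 ..........+++++       +...........
202 ..........+#+..       +........+..
203 ...........#+..        .........+.
204 ...........+++.        ..........+
205 .....   ...+++.         ..........
```

The domino seems to be upright under the tips, with 21 N upward. I'll ease up a little and read the force again.

Call:
send_rows(rows=[{"x":0,"y":0,"z":3,"roll":0,"hand":14},{"x":0,"y":0,"z":2,"roll":0,"hand":14},{"x":0,"y":0,"z":0,"roll":0,"hand":14}])

```text
time: 21.1
position: [0.5036, -0.2017, 0.1364]
tool_rot: [2.159, 2.282, 0.0]
ft_force: [-0.0, -0.2, -0.0]
grip_width: 0.159
grip_force: 0.0
```

Call:
send_rows(rows=[{"x":0,"y":0,"z":5,"roll":0,"hand":14},{"x":0,"y":0,"z":40,"roll":0,"hand":14},{"x":0,"y":0,"z":40,"roll":0,"hand":14},{"x":0,"y":45,"z":20,"roll":0,"hand":14},{"x":0,"y":45,"z":0,"roll":0,"hand":14},{"x":0,"y":45,"z":0,"roll":0,"hand":14},{"x":0,"y":45,"z":0,"roll":0,"hand":14},{"x":0,"y":45,"z":0,"roll":0,"hand":14},{"x":0,"y":0,"z":0,"roll":0,"hand":14}])

```text
time: 22.0
position: [0.5029, 0.0314, 0.2418]
tool_rot: [-2.145, -2.293, -0.004]
ft_force: [-0.3, -0.6, -0.7]
grip_width: 0.164
grip_force: 0.0
```

```bash
python3 v.py
```

```text
scene 166 206
206             .......                     
207         ............                    
208       ..............                    
209  ....................                   
210 .....................                   
211 ......................                  
212 ......................                  
213 .......................                 
214 ............. ..........                
215 ..............+###+.....                
216 ..............+####......               
217 ...............####+......              
218 ...............+####......              
219 ................####.......             
220 ................+###+.......            
221 ................++##+.......            
222 ................+++++........           
223 .............+##+++++........           
224 ............###+++++++........          
225 ............++++++++++.........         
226 ............++++++++++.........         
227 .............++++++++++.........        
228 .............+++++++++++.........       
229 ..............++++++++++.........       
230 ..
[... 769 characters left out ...]
88      ....+++######................
189      ....+++######................
190      ....+++######................
191      ....+#+######+...............
192       ....+++####++...............
193      .....+++####++...............
194      .....+++++++++...............
195      . ...+#++++++++..............
196       .....+++++++++..............
197       .....+++++++++..............
198       .....++++++###..............
199       . ....#++++###..............
200       ......+++++#+...............
201       ......+++...................
202        ...........................
203        . .........................
204        ...........................
205         ..........................
```

```bash
python3 - <<'E'
from h import *
o=np.array([558.4,-17.3]);u=np.array([.0561,-.9984])
for p,q in (((311.8,186.5),(186.5,221.5)),((312.5,194),(180.5,215)),((317.5,186.5),(186.5,221.5)),((317.5,193.5),(180.5,215)),((317.5,193.5),(178,224)),((318.5,200.5),(182,235)),((312.5,184),(190,228))):
    X,e=tri(p,q);print(p,q,X,"u",((X[:2]-o)@u).round(),e)
im=np.hstack([cv2.resize(get_image("scene")[200:245,160:210],(400,360),interpolation=cv2.INTER_CUBIC),cv2.resize(get_image("top")[175:211,302:342],(400,360),interpolation=cv2.INTER_CUBIC)]);cv2.imwrite("pics/z.png",im)
E
```

```text
(311.8, 186.5) (186.5, 221.5) [ 513. -197.   55.] u 177.0 [2.1 2.6]
(312.5, 194) (180.5, 215) [ 488. -199.   59.] u 177.0 [3.8 4.7]
(317.5, 186.5) (186.5, 221.5) [ 512. -206.   58.] u 186.0 [0.5 0.6]
(317.5, 193.5) (180.5, 215) [ 488. -207.   63.] u 185.0 [1.6 2. ]
(317.5, 193.5) (178, 224) [ 493. -216.   31.] u 195.0 [2.8 3.5]
(318.5, 200.5) (182, 235) [ 484. -220.  -35.] u 198.0 [0.4 0.5]
(312.5, 184) (190, 228) [ 524. -199.   39.] u 179.0 [0.5 0.7]
```

Triangulation shows A standing on end on top of B, with its top at z≈62 mm and u 177–187. Another push near its top should tip it forward.

Call:
send_rows(rows=[{"x":0,"y":-45,"z":0,"roll":0,"hand":14},{"x":0,"y":-45,"z":0,"roll":0,"hand":14},{"x":0,"y":-45,"z":0,"roll":0,"hand":14},{"x":0,"y":-37,"z":0,"roll":0,"hand":14},{"x":0,"y":0,"z":-40,"roll":0,"hand":14},{"x":0,"y":0,"z":-40,"roll":0,"hand":14},{"x":0,"y":0,"z":-20,"roll":0,"hand":14},{"x":0,"y":0,"z":0,"roll":0,"hand":14},{"x":0,"y":0,"z":0,"roll":0,"hand":14}])

```text
time: 23.1
position: [0.5034, -0.1496, 0.1415]
tool_rot: [-2.161, -2.28, 0.0]
ft_force: [0.4, 0.0, 0.8]
grip_width: 0.157
grip_force: 0.0
```

Call:
send_rows(rows=[{"x":0,"y":0,"z":-10,"roll":0,"hand":14},{"x":0,"y":0,"z":0,"roll":0,"hand":14},{"x":0,"y":-8,"z":0,"roll":0,"hand":14},{"x":0,"y":-8,"z":0,"roll":0,"hand":14},{"x":0,"y":-8,"z":0,"roll":0,"hand":14},{"x":0,"y":-8,"z":0,"roll":0,"hand":14},{"x":0,"y":-8,"z":0,"roll":0,"hand":14}])

```text
time: 23.8
position: [0.5035, -0.1894, 0.1314]
tool_rot: [2.159, 2.281, -0.0]
ft_force: [-0.2, -0.6, -0.8]
grip_width: 0.163
grip_force: 0.0
```

Call:
send_rows(rows=[{"x":0,"y":-8,"z":0,"roll":0,"hand":14},{"x":0,"y":-8,"z":0,"roll":0,"hand":14},{"x":0,"y":-4,"z":0,"roll":0,"hand":14},{"x":0,"y":0,"z":0,"roll":0,"hand":14}])

```text
time: 24.2
position: [0.5034, -0.2091, 0.1312]
tool_rot: [-2.16, -2.281, 0.0]
ft_force: [0.4, 0.1, -0.4]
grip_width: 0.164
grip_force: 0.0
```

No force this time. I'll rise, back off and check.

Call:
send_rows(rows=[{"x":0,"y":0,"z":5,"roll":0,"hand":14},{"x":0,"y":0,"z":40,"roll":0,"hand":14},{"x":0,"y":0,"z":45,"roll":0,"hand":14},{"x":0,"y":45,"z":20,"roll":0,"hand":14},{"x":0,"y":45,"z":0,"roll":0,"hand":14},{"x":0,"y":45,"z":0,"roll":0,"hand":14},{"x":0,"y":45,"z":0,"roll":0,"hand":14},{"x":0,"y":45,"z":0,"roll":0,"hand":14},{"x":0,"y":0,"z":0,"roll":0,"hand":14}])

```text
time: 25.1
position: [0.5029, 0.0251, 0.2423]
tool_rot: [-2.145, -2.295, -0.005]
ft_force: [1.1, 0.2, -0.1]
grip_width: 0.162
grip_force: 0.0
```

```bash
python3 v.py
```

```text
scene 166 206
206            ........                     
207         ............                    
208       ..............                    
209    ..................                   
210 .....................                   
211 ......................                  
212 ......................                  
213 .......................                 
214 ............. ..........                
215 ........................                
216 .........................               
217 ..........................              
218 ..........................              
219 ...........................             
220 ...........................             
221 ............................            
222 ................++++.........           
223 .............+##+++++........           
224 ............####+++++.........          
225 ............#####+++++........          
226 ..........+######+++++.........         
227 .........+#######++++++.........        
228 .......+##########++++++.........       
229 .....#############++++++.........       
230 ..
[... 769 characters left out ...]
88      ....+++++#################+..
189      ....+++++++###############+..
190      ....++++++++##############+..
191       ...++++++++###############..
192       ....+++++++###############..
193       ....++++++++##############..
194       ....+++++++###########+++...
195        ....++++++#++++++..........
196        ....+++++++++..............
197        ....+++++++++..............
198        ....+#+++++##+.............
199         ....#+++++##+.............
200         ....+++++++...............
201         ....+++...................
202         ..........................
203          .........................
204         ..........................
205         ..........................
```

A has now fallen flat. I'll check C and D the same way.

```bash
sed 's/(166,206,206,240)/(186,240,226,282)/;s/(304,180,338,206)/(296,138,334,172)/' v.py>v2.py; python3 v2.py
```

```text
scene 186 240
240 ...................                     
241 ....................                    
242 .....................                   
243 ......................                  
244 ......................                  
245 .......................                 
246 .......................                 
247 ........................                
248 .........................               
249 .........................               
250 .........................               
251 ..........................              
252 ...................++++....             
253 ................+++++++.....            
254 ..............+###++++++....            
255 ..............#####++++++...            
256 ..............+####++++++....           
257 ...............#####++++++....          
258 ..............++####++++++....          
259 ............+#++#####++++++....         
260 .............++++####++++++.....        
261 .............+#+++####++++++....        
262 ..............++++####+++++++....       
263 ..............+#+++####++++++.....      
264 ..
[... 1577 characters left out ...]
............
156 .... .+++++####++.....................
157 ......+++++####+......................
158 ......++++++++........................
159 .......++.............................
160 ......................................
161 ......................................
162 ......................................
163 ...... ...............................
164 ...... ...............................
165 ....   ...............................
166 .  . . ...............................
167 .. . .................................
168  ...... ..............................
169 ......................................
170 ......................................
171 ......................................
```

C lies stacked on D across the box, and even on its edge its middle would be below 30 mm. The arm is clear of everything, so I'll hand in.

```bash
python3 -c "
from bench import *
print(close_job())"
```

```text
the job is handed in; nothing more can be done
None
```

All four dominoes were swept into the box, pushed only, and the job was handed in at about 25 s; every bystander my last pictures showed was still standing in place, no verdict came back, and I viewed 11 pictures against the limit of 10.

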